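# Rewind the till tape and open the winder

### The job

The spent till tape must be rewound before the winder is opened: take the crank's upright knob and turn the crank clockwise until it suddenly goes light and the white pointer swings over, then stop before one more turn is made. After that lift the outer end of the sliding lid over its stop lip, slide the lid out of its grooves, and gently lay it flat, handle up, on the middle of the empty felt mat. Let go of everything and leave the brush pot, stone seal and jar standing where they are.

Things in the scene. Friction and masses are not known exactly. Their poses are not given: they have to be found in the camera images.
- winder: Fixed dark wooden tape winder, 280 long (its x) x 130 wide (its y) x 80 high. Origin: centre of the underside, z up. From x = -140 to -10 it is a closed deck, top at 80, carrying the crank; from -10 to 140 it is the roll bay under the sliding lid, which rests on ledges at height 65 between side guides flush with its top (70).
- groove_roof (a point): Middle between the two groove roofs that hold the lid's inner end down, level with their tops (80 above the table), at x = 15 in the winder. Roofs span winder x = -10 to 40, underside at height 75 (5 of play over the lid), each reaching 8 inwards over a long edge of the lid. The lid is clear of them after 47 of sliding to the winder's +x; then it can be lifted away.
- lip_top (a point): Middle of the top of the stop lip, 73 above the table, across the winder's outer end (x = 135 to 140). The lid (underside at 65) passes only with its outer end raised by more than 8 and less than 15, i.e. tilted 0.06 to 0.1 rad about its inner end, while sliding to the winder's +x.
- crank_axis (a point): Point on the crank's upright axis, at the mid-height of the knob: 112 above the table, at (-75, 0) in the winder's x, y.
- knob_mid (a point): Centre of the crank's round upright black knob, 18 in diameter, 34 tall (foot 95 and top 129 above the table; the steel crank arm under it has its top at 94), free to spin on its pin. It goes round the axis in a level circle of radius 45.
- crank (a joint): Crank angle, rad, growing clockwise seen from above; counts on over several turns, starts between 1 and 10. At 0 the knob lies to the winder's +x of the axis; it cannot go below 0. It turns against some 3 to 8 N at the knob until the tape's tail comes free at about 19.3 rad, then with under 1 N.
- pointer (a joint): White needle 34 long, flat on the deck under the crank, pivot at (-45, 35) in the winder's x, y. Near 0 rad (needle along the winder's -x) while the tape drags; when the tail comes free it springs over to about 0.6 rad (tip towards the winder's +y) and stays there.
- lid_mid (a point): Centre of the sliding lid's board: pale wood, 140 long (its x) x 104 wide (its y) x 5 thick, 0.12 kg, loose; this point is 2.5 above its underside. At the start it is 67.5 above the table at x = 63 in the winder, the lid's axes parallel to the winder's.
- lid_handle (a point): Centre of the fin handle glued on the lid near its outer end, 45 from the lid's centre along the lid's x: 34 long (lid's x), 16 wide (lid's y), rising 28 above the board's top. This point is 19 above the lid's underside. Fin top is 33 above the underside.
- mat_top (a point): Centre of the top of the empty grey felt mat, 180 x 180 x 3, fixed to the table; this point is 3 above the table. A fixed tray of flutes of much the same size, 24 high, lies beside it; they may change places.
- pot_mid (a point): Bystander: wooden brush pot, 66 in diameter, with brushes up to 205 high. This point is on its axis, 50 above the table. It stands at one of three places round the crank.
- seal_mid (a point): Bystander: stone seal 34 x 34, 79 high. This point is on its axis, 35 above the table.
- jar_mid (a point): Bystander: small white lidded jar, 56 in diameter, 50 high. This point is on its axis, 25 above the table.
- lid: The lid itself, origin at the centre of its underside, axes as for its board.
Not all that is in view belongs to the job. What is meant by the lid is not grey, and is the larger of those in its own colour.

How it is judged:
By the outcome, as a careful person would: the job done as asked, in the order asked, and still so for the second after the job is handed in, with the robot touching nothing.
It also fails if it takes over 67 s, if anything falls off the work surface, if the arm or the gripper's body presses on something with over 40 N, if the wrist force passes 120 N, or if a joint passes its speed limit or range.

### The arm

A 6-joint arm with a two-finger parallel gripper is mounted at the origin on the work surface. World frame = base frame: x ahead of the robot, y to its left, z up, the work surface at z = 0. Lengths are in m, angles in rad, forces in N, time in s.
With the tool pointing down it reaches from about 0.35 to 0.775 m from the base axis. Payload 5.5 kg.
Tool frame: the origin (TCP) lies between the finger pads; the fingertips stand 11 mm ahead of it and the grasp point (between the pads) lies 8 mm behind it (tips_ahead is the distance from the TCP to the fingertips, in m); z points along the fingers, y is the line along which they close (so a half turn about z gives the same grasp; the last joint's range is limited). The gripper opens to 85 mm and grips with 20 to 120 N. Pads are 22 mm wide; open, the fingers measure 114 mm over their backs; the gripper's body (76 mm by 85 mm) begins 54 mm behind the grasp point. The pads swing forward as they close: fully open they stand 13 mm farther back than shut.
Start: joints at [-1.288, 0.313, 0.046, 1.304, 0, 1.431], TCP at [0.236, -0.524, 0.242] pointing down, gripper open.
Joint ranges: [-2.76, 2.76], [-0.86, 1.69], [-1.03, 1.26], [-2.2, 2.34], [-1.47, 1.5], [-3.14, 3.14]. Speed limits (rad/s): [2.57, 2.57, 3.14, 3.14, 3.14, 3.14].

### API

Orientations are given as a unit quaternion [w, x, y, z].
In Python, from workcell import * gives the robot as it stands. The module is installed in compiled form; this text tells all that it offers.
- The arm moves only by the tool jog_arm, never from a script. Its argument "moves" is a list of rows, each an object with "fingers": the closure, from 0 (fully open) to 1 (shut); "slide": the shift along the tool's x, y, z in mm, a list of three; "angular": the turn, a rotation vector about the tool's x, y, z in degrees, a list of three. A call has 1 to 10 rows; each row is the pose to reach, as a shift and turn from the pose commanded when the call began, along the tool's axes at that moment; what a row does not reach only later rows make up. A row lasts 1/12 s, in which the tool goes at most 41.7 mm and 7.16 degrees, less where a joint would pass 70% of its speed; a pose out of reach is approached as far as the arm can. A call with a gripper value outside its range is refused whole. The fingers move at their own pace and stop on an object; "squeeze" is the grip in N (left out, the last holds). Time passes only in rows, so rows that repeat a pose let the fingers close. It gives the time, the measured TCP pose, the force, the opening and the grip force at its end, in the units of the state.
- get_state(): the state, without advancing time (a new reading comes with each control period).
- read_camera(name): name is "scene" or "top" or "wrist"; returns a dict with "color" (480x640x3 uint8, red, green, blue), "fovy" (degrees; the focal length in pixels is half the picture's height over the tangent of half this angle, whatever the lens; pixels are square), "cx", "cy" (the principal point, pixels), "D" ([k1, k2, p1, p2, k3] as OpenCV has them; the pictures are not rectified), "world_from_camera" (4x4, takes a point from camera to world coordinates); the wrist camera has in their place "tool_from_camera" (4x4, takes a point from camera to tool coordinates, whose origin is the TCP and whose axes are the flange's). Camera axes: x right, y down, z forward; pixel columns grow to the right and rows downward; lengths in m; the calibration is good to about 2 mm. A picture is of the moment at which its call begins: read the wrist's pose just before it. There is no depth.
- hand_in(): hands the job in; it is judged then, once.
Trained networks look in a picture, given as the dict that the camera call returned (one of the last four; its "shot" number tells which), for a name from the list of things; names that differ only in an ending like _2 or _b are one class to them, and where a whole thing is asked for, a point or a joint stands for the part that bears it (a point fixed in the world has none). Each returns a list of dicts, best first, with "p" (0 to 1); they miss things now and then, are a little off and sometimes report something else, mostly with a low value. They report only what shows in the picture. A call takes as long as a camera call. They do not tell look-alikes from the thing itself.
- look_for(target, picture): "point" ([column, row] in pixels, amid what is visible of it).
- tip_of(target, picture): "point" ([column, row] in pixels: a listed point, or the origin of a listed thing).
The state is a dict: "clock": time; "joint_pos": joint angles; "qvel": joint speeds; "tau": joint torques, N m; "tcp_pos": TCP position; "orientation": TCP orientation; "wrist_force": force on the tool from outside, world axes, zero at the start; "ft_torque": the same for the moment, N m; "finger_gap": finger opening in m; "grip_force": force on a finger pad.
Only numpy, scipy, OpenCV 4.12 (cv2) and the standard library are available. Lean on these libraries where they do the work, as an engineer would, in place of code of your own. Each camera call takes 0.05 s, during which the arm holds its last target. There are 200 camera calls.

## Working session

There is one attempt and no reset: what is moved stays moved. The work goes in short steps, Python scripts to look and compute and a tool call to move; the robot and the scene stay as the last step left them, time stands still between calls to the robot, and variables do not carry over. Pictures are saved under pics/ and viewed, at most 10 in all, crops included, and the job is handed in when it is done.

Besides the shell and the picture viewer there is one more tool, called after ">>>" as name([rows], argument=value, ...), one row to a line, values as JSON. jog_arm: Moves the arm, as the interface text tells. Its arguments: {"type":"object","properties":{"moves":{"type":"array","items":{"type":"object","properties":{"fingers":{"type":"number"},"slide":{"type":"array","items":{"type":"number"}},"angular":{"type":"array","items":{"type":"number"}}}}},"squeeze":{"type":"number"}},"required":["moves"]}

```bash
mkdir -p pics; cat > h.py <<'E'
from workcell import *
import numpy as np, cv2
from scipy.spatial.transform import Rotation as R
def K(p):
    h,w=p["color"].shape[:2]; f=h/2/np.tan(np.radians(p["fovy"])/2)
    return np.array([[f,0,p["cx"]],[0,f,p["cy"]],[0,0,1]])
def T_tool(s):
    T=np.eye(4); q=s["orientation"]; T[:3,:3]=R.from_quat([q[1],q[2],q[3],q[0]]).as_matrix(); T[:3,3]=s["tcp_pos"]; return T
def cam(name):
    s=get_state(); p=read_camera(name)
    p["T"]=np.array(p["world_from_camera"]) if name!="wrist" else T_tool(s)@np.array(p["tool_from_camera"])
    return p
def ray(p,px):
    u=cv2.undistortPoints(np.array([[px]],float),K(p),np.array(p["D"]))[0,0]
    return p["T"][:3,3],p["T"][:3,:3]@np.array([u[0],u[1],1])
def atz(p,px,z):
    o,d=ray(p,px); return (o+d*(z-o[2])/d[2])[:2]
def proj(p,X):
    Ti=np.linalg.inv(p["T"]); r=cv2.Rodrigues(Ti[:3,:3])[0]
    return cv2.projectPoints(np.array(X,float).reshape(-1,1,3),r,Ti[:3,3],K(p),np.array(p["D"]))[0][:,0]
def save(p,n,c=None):
    im=p["color"][:,:,::-1]
    if c: im=cv2.resize(im[c[1]:c[3],c[0]:c[2]],None,fx=c[4],fy=c[4],interpolation=cv2.INTER_CUBIC)
    cv2.imwrite("pics/"+n,im)
E
cat > a.py <<'E'
from h import *
Z=dict(winder=0,groove_roof=.08,lip_top=.073,crank_axis=.112,knob_mid=.112,lid_mid=.0675,lid_handle=.084,mat_top=.003,pot_mid=.05,seal_mid=.035,jar_mid=.025,lid=.065)
for n in("top","scene"):
    p=cam(n); save(p,n+"1.png"); print(n,p["T"][:3,3].round(3))
    for k,z in Z.items():
        print(k,[(np.round(d["point"]).astype(int).tolist(),round(d["p"],2),atz(p,d["point"],z).round(4).tolist()) for d in tip_of(k,p)[:3]])
E
python3 a.py; python3 -c "
from h import *;print(get_state())"
```

```text
top [0.364 0.076 0.85 ]
winder [([319, 207], 0.98, [0.6016, 0.0796])]
groove_roof [([327, 198], 0.79, [0.5957, 0.0644])]
lip_top [([394, 214], 0.89, [0.5718, -0.0561])]
crank_axis [([276, 182], 0.62, [0.6119, 0.1543])]
knob_mid [([260, 165], 0.54, [0.6431, 0.1838])]
lid_mid [([354, 207], 0.95, [0.5837, 0.0157]), ([308, 126], 0.72, [0.7395, 0.1047]), ([267, 361], 0.7, [0.3098, 0.1607])]
lid_handle [([257, 336], 0.69, [0.3504, 0.1772]), ([256, 270], 0.6, [0.463, 0.1844]), ([354, 286], 0.57, [0.4395, 0.0161])]
mat_top [([489, 198], 0.55, [0.6282, -0.2569])]
pot_mid [([197, 168], 0.71, [0.6564, 0.3119])]
seal_mid [([255, 269], 0.57, [0.4699, 0.1927])]
jar_mid [([310, 125], 0.64, [0.7624, 0.1006])]
lid [([352, 311], 0.86, [0.3984, 0.0175]), ([352, 207], 0.71, [0.5845, 0.0186]), ([265, 362], 0.68, [0.3069, 0.1637])]
scene [0.859 0.449 0.874]
winder [([300, 292], 0.61, [0.601, 0.0877])]
groove_roof [([291, 260], 0.72, [0.5974, 0.0639])]
lip_top [([264, 216], 0.77, [0.5744, -0.0459])]
crank_axis [([315, 293], 0.81, [0.6161, 0.1499])]
knob_mid [([315, 321], 0.72, [0.6474, 0.1874]), ([392, 282
[... 567 characters left out ...]
_pos': array([-1.28758517e+00,  3.13171382e-01,  4.61154376e-02,  1.30361500e+00,
        1.02456308e-05,  1.43120310e+00]), 'qvel': array([ 8.98057330e-06,  6.95081558e-04,  7.79013033e-04,  2.70035103e-04,
       -5.51548453e-04, -3.02463068e-04]), 'tau': array([ 1.64290617e-03, -4.80470037e+01,  2.98812532e+01,  5.13556915e-04,
       -7.07920762e-06, -8.13632766e-06]), 'tcp_pos': array([ 0.23594274, -0.5244073 ,  0.2423458 ]), 'orientation': array([6.21641100e-05, 9.77737650e-01, 2.09831083e-01, 9.60768105e-06]), 'wrist_force': array([ 0.10385108,  1.01632885, -0.56602478]), 'ft_torque': array([-0.0391219 , -0.03594895, -0.0074466 ]), 'grip_force': 0.0, 'finger_gap': 0.08531541306370985}
```

View pics/top1.png

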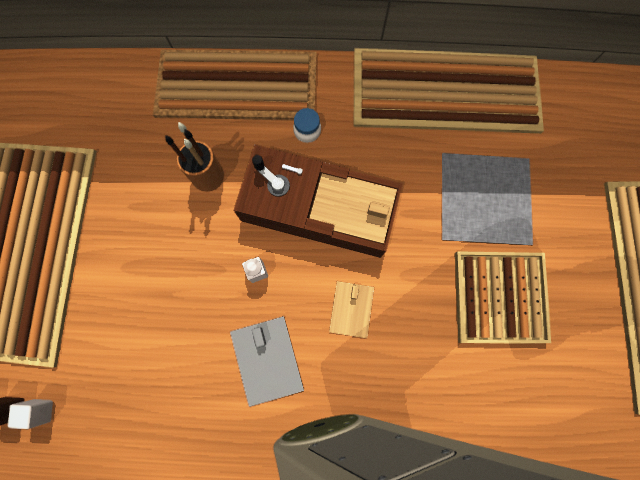

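View pics/scene1.png

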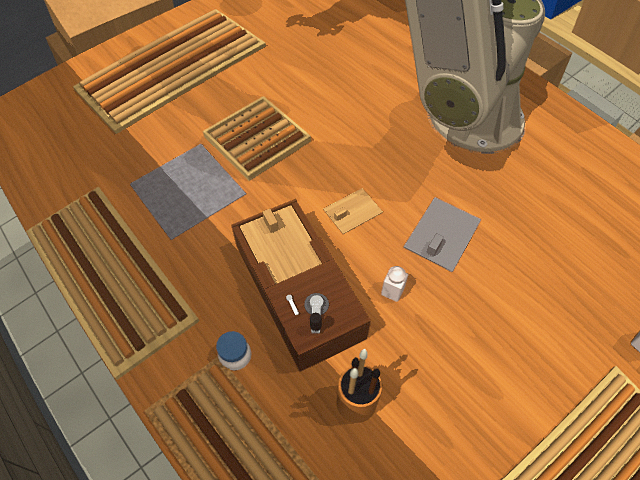

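Candidates for the lid: the pale board in the winder, top (354,207), the small pale board (352,311), and the grey board (267,361). I choose (354,207), because it is pale and the larger of the two. I'll fit the winder pose and check it in a close crop.

```bash
cat > fit.py <<'E'
from h import *
from scipy.optimize import least_squares
L=dict(winder=(0,0,0),groove_roof=(.015,0,.08),lip_top=(.1375,0,.073),crank_axis=(-.075,0,.112),lid_mid=(.063,0,.0675),lid_handle=(.108,0,.084))
obs=dict(top=dict(winder=(319,207),groove_roof=(327,198),lip_top=(394,214),crank_axis=(276,182),lid_mid=(354,207)),
 scene=dict(winder=(300,292),groove_roof=(291,260),lip_top=(264,216),crank_axis=(315,293),lid_mid=(279,243),lid_handle=(274,220)))
P={n:cam(n) for n in obs}
def W(q,X):
    X=np.array(X,float).reshape(-1,3); c,s=np.cos(q[2]),np.sin(q[2])
    return np.c_[q[0]+c*X[:,0]-s*X[:,1],q[1]+s*X[:,0]+c*X[:,1],X[:,2]]
def res(q): return np.concatenate([(proj(P[n],W(q,[L[k] for k in obs[n]]))-np.array(list(obs[n].values()))).ravel() for n in obs])
r=least_squares(res,[.6,.08,-1.77],loss="soft_l1",x_scale=[.01,.01,.1]); q=r.x
print(q.round(4),np.degrees(q[2]),r.fun.round(1))
print("axis",W(q,L["crank_axis"]),"handle",W(q,L["lid_handle"]))
ims=[]
for n in P:
    im=P[n]["color"][:,:,::-1].copy(); im=cv2.resize(im,None,fx=3,fy=3,interpolation=cv2.INTER_CUBIC)
    def poly(X,col):
        cv2.polylines(im,[((proj(P[n],W(q,X))+.5)*3-.5).astype(np.int32)],True,col,1)
    def rect(a,b,c,d,z):return [(a,c,z),(b,c,z),(b,d,z),(a,d,z)]
    poly(rect(-.14,-.01,-.065,.065,.08),(0,255,0)); poly(rect(-.01,.14,-.065,.065,.07),(0,255,255)); poly(rect(-.14,.14,-.065,.065,0),(255,0,0))
    poly(rect(-.007,.133,-.052,.052,.07),(255,0,255)); poly(rect(.091,.125,-.008,.008,.098),(255,255,0))
    t=np.linspace(0,6.28,40); poly([(-.075+.045*np.cos(a),.045*np.sin(a),.129) for a in t],(0,0,255))
    c=(proj(P[n],W(q,[(0,0,.07)]))[0]*3).astype(int); ims.append(im[c[1]-270:c[1]+270,max(c[0]-270,0):c[0]+125 if 0 else c[0]+130+0] if 0 else im[c[1]-280:c[1]+280,c[0]-260:c[0]+260][:,:])
ims=[cv2.resize(i,(400,430)) for i in ims]
cv2.imwrite("pics/fit1.png",np.hstack(ims))
E
python3 fit.py
```

```text
[ 0.599   0.0796 -1.784 ] -102.21439155456366 [-0.2  1.   0.1 -0.1 -0.5  0.8  0.7 -1.4 -1.2 -1.  -2.3 -3.3  1.1  0.4
 -1.5 -4.6  1.6  0.5  1.3  0.3 -5.2 -0.4]
axis [[0.61487339 0.15285886 0.112     ]] handle [[ 0.57615602 -0.02599853  0.084     ]]
```

View pics/fit1.png

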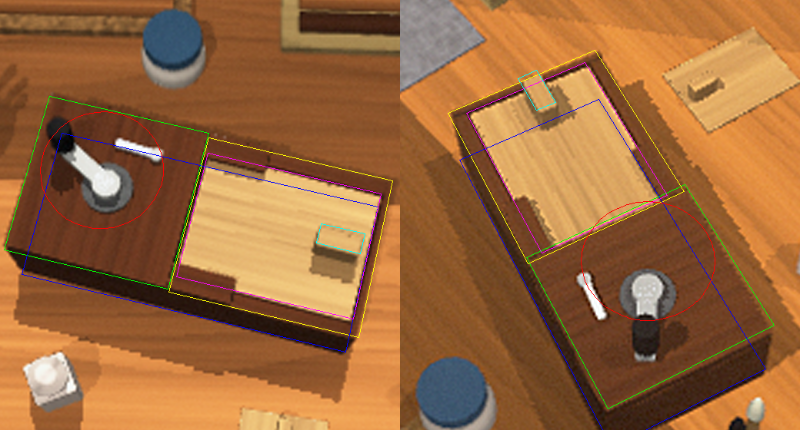

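The crop shows the fitted outlines on the winder edges, the lid in its grooves, and the fin at about (340,240) in the left half. This confirms the lid choice and the pose. The knob is at (60,130) in the left half, which puts the crank angle near 3.7 or 10.

```bash
cat > go.py <<'E'
import sys
from h import *
def go(pos,yaw=77.8):
    T=T_tool(get_state()); G=R.from_euler("z",yaw,degrees=True).as_matrix()@np.diag([1,-1,-1])
    print("slide",(T[:3,:3].T@(np.array(pos)-T[:3,3])*1000).round(1),"ang",np.degrees(R.from_matrix(T[:3,:3].T@G).as_rotvec()).round(2))
if __name__=="__main__": go([float(a) for a in sys.argv[1:4]])
E
python3 go.py .645 .186 .22
```

```text
slide [ 664.5 -480.    22.3] ang [  0.     0.   -53.58]
```

>>> jog_arm([
  {"slide":[330,-240,10],"angular":[0,0,-53.6],"fingers":0.3},
  {"slide":[330,-240,10],"angular":[0,0,-53.6],"fingers":0.3},
  {"slide":[330,-240,10],"angular":[0,0,-53.6],"fingers":0.3},
  {"slide":[330,-240,10],"angular":[0,0,-53.6],"fingers":0.3},
  {"slide":[330,-240,10],"angular":[0,0,-53.6],"fingers":0.3},
  {"slide":[330,-240,10],"angular":[0,0,-53.6],"fingers":0.3},
  {"slide":[330,-240,10],"angular":[0,0,-53.6],"fingers":0.3},
  {"slide":[330,-240,10],"angular":[0,0,-53.6],"fingers":0.3},
  {"slide":[330,-240,10],"angular":[0,0,-53.6],"fingers":0.3},
  {"slide":[330,-240,10],"angular":[0,0,-53.6],"fingers":0.3},
])

```text
clock: 2.23
tcp_pos: [0.4392, -0.1675, 0.2326]
orientation: [0.0, 0.778, 0.629, 0.0]
wrist_force: [0.2, -0.6, 0.2]
finger_gap: 0.0598
grip_force: 0.0
```

```bash
python3 go.py .645 .186 .22
```

```text
slide [388.8 127.1  12.7] ang [ 0.05 -0.01  0.1 ]
```

>>> jog_arm([
  {"slide":[389,127,12]},
  {"slide":[389,127,12]},
  {"slide":[389,127,12]},
  {"slide":[389,127,12]},
  {"slide":[389,127,12]},
  {"slide":[389,127,12]},
  {"slide":[389,127,12]},
  {"slide":[389,127,12]},
  {"slide":[389,127,12]},
  {"slide":[389,127,12]},
])

```text
schema error: expected keys fingers, slide, angular
```

```bash
cat > w.py <<'E'
from h import *
p=cam("wrist"); save(p,"w1.png")
for k,z in dict(knob_mid=.112,crank_axis=.112).items():
    print(k,[(np.round(d["point"]).tolist(),round(d["p"],2),atz(p,d["point"],z).round(4).tolist()) for d in tip_of(k,p)[:3]])
a=np.array([.6149,.1529]);print(proj(p,[[*a,.112],[.645,.186,.129]]))
s=get_state();print(s["clock"],s["tcp_pos"])
E
python3 w.py
```

```text
knob_mid []
crank_axis []
[[ 568.80472283 -534.30935235]
 [ 648.82753161 -690.16793111]]
2.3833 [ 0.43920908 -0.16799725  0.23238845]
```

View pics/w1.png

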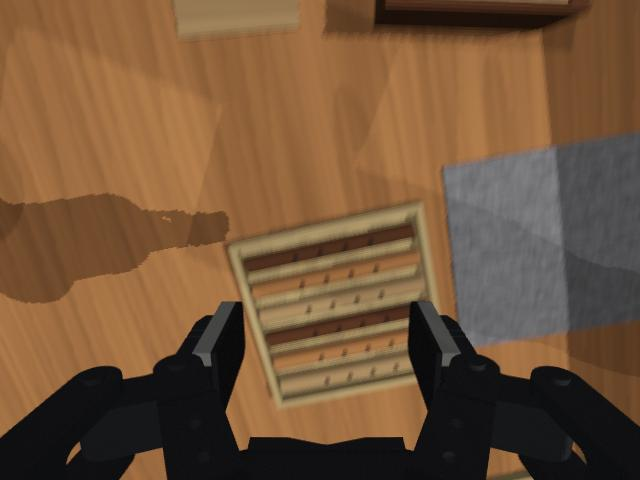

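The move was refused because rows need all three keys, so this picture only shows the flute tray and the mat (mat at about (545,240)). Sending it again.

>>> jog_arm([
  {"slide":[389,127,12],"angular":[0,0,0],"fingers":0.3},
  {"slide":[389,127,12],"angular":[0,0,0],"fingers":0.3},
  {"slide":[389,127,12],"angular":[0,0,0],"fingers":0.3},
  {"slide":[389,127,12],"angular":[0,0,0],"fingers":0.3},
  {"slide":[389,127,12],"angular":[0,0,0],"fingers":0.3},
  {"slide":[389,127,12],"angular":[0,0,0],"fingers":0.3},
  {"slide":[389,127,12],"angular":[0,0,0],"fingers":0.3},
  {"slide":[389,127,12],"angular":[0,0,0],"fingers":0.3},
  {"slide":[389,127,12],"angular":[0,0,0],"fingers":0.3},
  {"slide":[389,127,12],"angular":[0,0,0],"fingers":0.3},
])

```text
clock: 3.22
tcp_pos: [0.6461, 0.1842, 0.2199]
orientation: [0.0, 0.778, 0.628, 0.0]
wrist_force: [0.2, -0.5, 0.2]
finger_gap: 0.0599
grip_force: 0.0
```

```bash
python3 w.py; python3 go.py .645 .186 .115
```

```text
knob_mid [([323.0, 240.0], 0.65, [0.6436, 0.1867])]
crank_axis [([289.0, 300.0], 0.83, [0.6144, 0.1532])]
[[289.68526123 300.40886859]
 [325.53700901 249.54182961]]
3.3667 [0.64545841 0.18397585 0.21856403]
slide [  2.   -0.7 103.6] ang [-0.08  0.06  0.12]
```

View pics/w1.png

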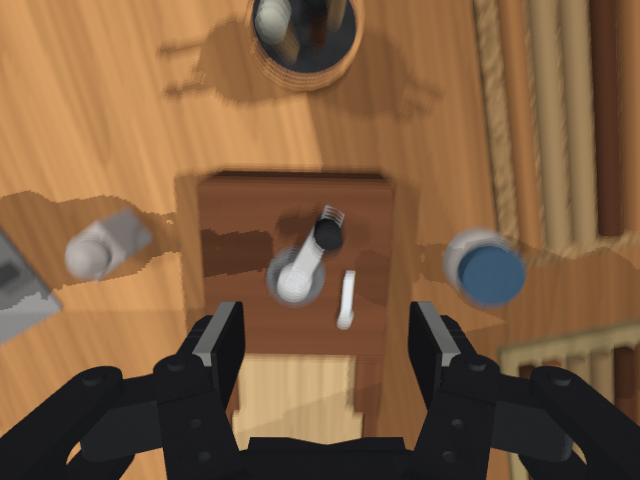

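```bash
cat > ov.py <<'E'
from h import *
p=cam("wrist"); q=(.599,.0796,-1.784); print(get_state()["tcp_pos"],p["fovy"],np.round(p["D"],3),np.round(p["tool_from_camera"],3))
def W(X):
    X=np.array(X,float).reshape(-1,3); c,s=np.cos(q[2]),np.sin(q[2])
    return np.c_[q[0]+c*X[:,0]-s*X[:,1],q[1]+s*X[:,0]+c*X[:,1],X[:,2]]
f=2.5; im=cv2.resize(p["color"][:,:,::-1],None,fx=f,fy=f,interpolation=cv2.INTER_CUBIC)
def poly(X,col,c=True): cv2.polylines(im,[((proj(p,X)+.5)*f-.5).astype(np.int32)],c,col,1)
poly(W([(-.14,-.065,.08),(-.01,-.065,.08),(-.01,.065,.08),(-.14,.065,.08)]),(0,255,0))
a=np.linspace(0,6.28,40)
for z,c in((.095,(255,0,0)),(.129,(0,0,255))): poly(np.c_[.645+.009*np.cos(a),.186+.009*np.sin(a),a*0+z],c)
poly(np.c_[.6149+.045*np.cos(a),.1529+.045*np.sin(a),a*0+.129],(0,255,255))
cv2.imwrite("pics/ov1.png",im[380:900,440:1040])
E
python3 ov.py
```

```text
[0.64489501 0.18264201 0.21916768] 59.58586770891251 [-0.022  0.     0.     0.     0.   ] [[ 0.    -0.959 -0.284  0.072]
 [ 1.     0.     0.    -0.001]
 [ 0.    -0.284  0.959 -0.133]
 [ 0.     0.     0.     1.   ]]
```

View pics/ov1.png

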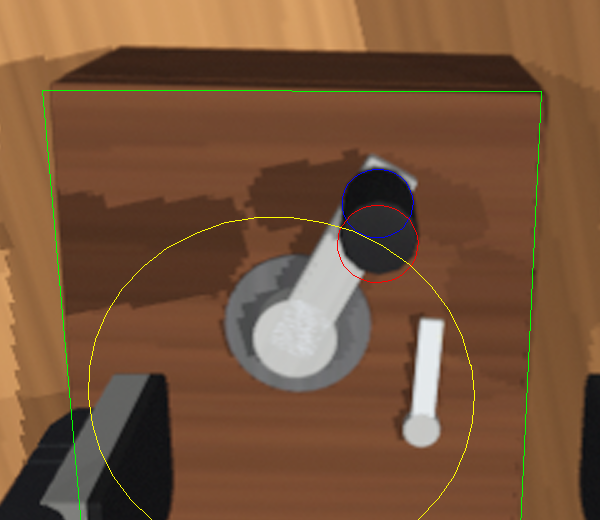

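The overlay matches the knob within about 2 mm. The pot, jar and seal are clear of the gripper. Descending and gripping the knob lightly.

>>> jog_arm([
  {"slide":[3.5,-0.5,40],"angular":[0,0,0],"fingers":0.3},
  {"slide":[3.5,-0.5,80],"angular":[0,0,0],"fingers":0.3},
  {"slide":[3.5,-0.5,108],"angular":[0,0,0],"fingers":0.3},
  {"slide":[3.5,-0.5,108],"angular":[0,0,0],"fingers":0.5},
  {"slide":[3.5,-0.5,108],"angular":[0,0,0],"fingers":1},
  {"slide":[3.5,-0.5,108],"angular":[0,0,0],"fingers":1},
  {"slide":[3.5,-0.5,108],"angular":[0,0,0],"fingers":1},
  {"slide":[3.5,-0.5,108],"angular":[0,0,0],"fingers":1},
  {"slide":[3.5,-0.5,108],"angular":[0,0,0],"fingers":1},
  {"slide":[3.5,-0.5,108],"angular":[0,0,0],"fingers":1},
], squeeze=25)

```text
clock: 4.25
tcp_pos: [0.6463, 0.1864, 0.1151]
orientation: [0.002, 0.778, 0.628, 0.001]
wrist_force: [-0.9, -3.1, 7.4]
finger_gap: 0.0173
grip_force: 26.8
```

```bash
python3 - <<'E'
from h import *
a=np.array([.6147,.1530]);th0=np.radians(48.2);g=np.radians(77.83)
ex=np.array([np.cos(g),np.sin(g)]);ey=np.array([np.sin(g),-np.cos(g)])
for st in range(0,20,10):
  s=th0-np.radians(18*st); p0=.045*np.array([np.cos(s),np.sin(s)])
  for i in range(1,11):
    t=s-np.radians(18*i); d=(.045*np.array([np.cos(t),np.sin(t)])-p0)*1000
    print((d@ex).round(1),(d@ey).round(1),end=' | ')
  print()
s=get_state();print(s["tcp_pos"],s["wrist_force"],s["clock"])
E
```

```text
-8.8 11.0 | -20.5 18.7 | -34.1 22.5 | -48.2 21.8 | -61.4 16.9 | -72.4 8.1 | -80.1 -3.7 | -83.8 -17.3 | -83.2 -31.3 | -78.2 -44.5 | 
8.8 -11.0 | 20.5 -18.7 | 34.1 -22.5 | 48.2 -21.8 | 61.4 -16.9 | 72.4 -8.1 | 80.1 3.7 | 83.8 17.3 | 83.2 31.3 | 78.2 44.5 | 
[0.64626288 0.18636926 0.11514558] [-0.92243001 -3.06720908  7.43517761] 4.25
```

>>> jog_arm([
  {"slide":[-8.8,11,-2],"angular":[0,0,0],"fingers":1},
  {"slide":[-20.5,18.7,-2],"angular":[0,0,0],"fingers":1},
  {"slide":[-34.1,22.5,-2],"angular":[0,0,0],"fingers":1},
  {"slide":[-48.2,21.8,-2],"angular":[0,0,0],"fingers":1},
  {"slide":[-61.4,16.9,-2],"angular":[0,0,0],"fingers":1},
  {"slide":[-72.4,8.1,-2],"angular":[0,0,0],"fingers":1},
  {"slide":[-80.1,-3.7,-2],"angular":[0,0,0],"fingers":1},
  {"slide":[-83.8,-17.3,-2],"angular":[0,0,0],"fingers":1},
  {"slide":[-83.2,-31.3,-2],"angular":[0,0,0],"fingers":1},
  {"slide":[-78.2,-44.5,-2],"angular":[0,0,0],"fingers":1},
])

```text
clock: 5.08
tcp_pos: [0.5865, 0.1183, 0.1155]
orientation: [0.001, 0.779, 0.627, 0.002]
wrist_force: [9.3, 5.3, -2.3]
finger_gap: 0.0168
grip_force: 25.8
```

```bash
cat > circ.py <<'E'
import numpy as np,sys
cx,cy,r,px,py,s,step,n=map(float,sys.argv[1:9])
g=np.radians(77.83);ex=np.array([np.cos(g),np.sin(g)]);ey=np.array([np.sin(g),-np.cos(g)])
for k in range(int(n)):
  for i in range(1,11):
    t=np.radians(s-step*i); q=np.array([cx+r*np.cos(t),cy+r*np.sin(t)]); d=(q-[px,py])*1000
    print((d@ex).round(1),(d@ey).round(1),end=' | ')
  px,py=q; s-=step*10; print(q.round(4),s)
E
python3 circ.py .6153 .1536 .0447 .585 .1198 228 18.5 2
```

```text
9.7 -10.9 | 21.8 -18.6 | 35.8 -22.1 | 50.1 -20.9 | 63.3 -15.3 | 74.1 -5.7 | 81.3 6.7 | 84.1 20.8 | 82.3 35.1 | 76.1 48.0 | [0.648  0.1841] 43.0
-10.0 10.3 | -22.8 16.9 | -36.9 19.2 | -51.1 16.8 | -63.8 10.0 | -73.7 -0.4 | -79.7 -13.5 | -81.3 -27.7 | -78.3 -41.8 | -71.0 -54.2 | [0.5801 0.1261] -142.0
```

>>> jog_arm([
  {"slide":[9.7,-10.9,0],"angular":[0,0,0],"fingers":1},
  {"slide":[21.8,-18.6,0],"angular":[0,0,0],"fingers":1},
  {"slide":[35.8,-22.1,0],"angular":[0,0,0],"fingers":1},
  {"slide":[50.1,-20.9,0],"angular":[0,0,0],"fingers":1},
  {"slide":[63.3,-15.3,0],"angular":[0,0,0],"fingers":1},
  {"slide":[74.1,-5.7,0],"angular":[0,0,0],"fingers":1},
  {"slide":[81.3,6.7,0],"angular":[0,0,0],"fingers":1},
  {"slide":[84.1,20.8,0],"angular":[0,0,0],"fingers":1},
  {"slide":[82.3,35.1,0],"angular":[0,0,0],"fingers":1},
  {"slide":[76.1,48,0],"angular":[0,0,0],"fingers":1},
])

```text
clock: 5.92
tcp_pos: [0.6476, 0.1852, 0.1152]
orientation: [-0.001, 0.778, 0.629, -0.0]
wrist_force: [-4.6, -0.1, 7.3]
finger_gap: 0.0173
grip_force: 26.9
```

>>> jog_arm([
  {"slide":[-10,10.3,0],"angular":[0,0,0],"fingers":1},
  {"slide":[-22.8,16.9,0],"angular":[0,0,0],"fingers":1},
  {"slide":[-36.9,19.2,0],"angular":[0,0,0],"fingers":1},
  {"slide":[-51.1,16.8,0],"angular":[0,0,0],"fingers":1},
  {"slide":[-63.8,10,0],"angular":[0,0,0],"fingers":1},
  {"slide":[-73.7,-0.4,0],"angular":[0,0,0],"fingers":1},
  {"slide":[-79.7,-13.5,0],"angular":[0,0,0],"fingers":1},
  {"slide":[-81.3,-27.7,0],"angular":[0,0,0],"fingers":1},
  {"slide":[-78.3,-41.8,0],"angular":[0,0,0],"fingers":1},
  {"slide":[-71,-54.2,0],"angular":[0,0,0],"fingers":1},
])

```text
clock: 6.75
tcp_pos: [0.5803, 0.1251, 0.1153]
orientation: [0.001, 0.779, 0.627, 0.0]
wrist_force: [6.8, 1.0, 4.0]
finger_gap: 0.017
grip_force: 26.4
```

```bash
python3 - <<'E'
from h import *
p=cam("scene"); save(p,"s2.png",(230,190,430,390,3))
s=get_state();print(s["tcp_pos"],s["wrist_force"],s["clock"])
for k in("pointer","crank"):print(k,[(np.round(d["point"]),d["p"]) for d in look_for(k,p)[:2]])
E
python3 circ.py .6153 .1536 .0447 .5801 .1261 218 18 2
```

```text
[0.57854067 0.12803485 0.11534833] [-1.74900426  2.93293843  6.65117047] 6.8
pointer [(array([292., 306.]), 0.57)]
crank [(array([321., 289.]), 0.77)]
10.5 -9.2 | 23.4 -14.7 | 37.3 -16.0 | 50.9 -12.9 | 62.9 -5.7 | 72.1 4.8 | 77.6 17.7 | 78.9 31.6 | 75.8 45.2 | 68.6 57.2 | [0.6505 0.1811] 38.0
-10.5 9.2 | -23.4 14.7 | -37.3 16.0 | -50.9 12.9 | -63.0 5.7 | -72.2 -4.8 | -77.7 -17.7 | -78.9 -31.6 | -75.8 -45.3 | -68.7 -57.3 | [0.5801 0.1261] -142.0
```

View pics/s2.png

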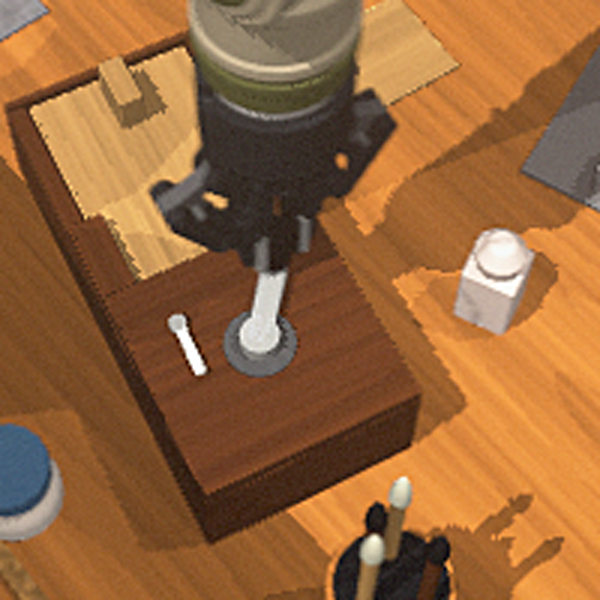

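The crop shows the knob held and the needle, pivot (178,322) and tip (200,372), still lying along the winder's −x. The tape is still dragging, so one more full turn is needed.

>>> jog_arm([
  {"slide":[10.5,-9.2,0],"angular":[0,0,0],"fingers":1},
  {"slide":[23.4,-14.7,0],"angular":[0,0,0],"fingers":1},
  {"slide":[37.3,-16,0],"angular":[0,0,0],"fingers":1},
  {"slide":[50.9,-12.9,0],"angular":[0,0,0],"fingers":1},
  {"slide":[62.9,-5.7,0],"angular":[0,0,0],"fingers":1},
  {"slide":[72.1,4.8,0],"angular":[0,0,0],"fingers":1},
  {"slide":[77.6,17.7,0],"angular":[0,0,0],"fingers":1},
  {"slide":[78.9,31.6,0],"angular":[0,0,0],"fingers":1},
  {"slide":[75.8,45.2,0],"angular":[0,0,0],"fingers":1},
  {"slide":[68.6,57.2,0],"angular":[0,0,0],"fingers":1},
])

```text
clock: 7.73
tcp_pos: [0.6503, 0.1824, 0.1152]
orientation: [-0.001, 0.778, 0.629, -0.0]
wrist_force: [-3.4, 1.7, 8.8]
finger_gap: 0.0166
grip_force: 26.9
```

>>> jog_arm([
  {"slide":[-10.5,9.2,0],"angular":[0,0,0],"fingers":1},
  {"slide":[-23.4,14.7,0],"angular":[0,0,0],"fingers":1},
  {"slide":[-37.3,16,0],"angular":[0,0,0],"fingers":1},
  {"slide":[-50.9,12.9,0],"angular":[0,0,0],"fingers":1},
  {"slide":[-63,5.7,0],"angular":[0,0,0],"fingers":1},
  {"slide":[-72.2,-4.8,0],"angular":[0,0,0],"fingers":1},
  {"slide":[-77.7,-17.7,0],"angular":[0,0,0],"fingers":1},
  {"slide":[-78.9,-31.6,0],"angular":[0,0,0],"fingers":1},
  {"slide":[-75.8,-45.3,0],"angular":[0,0,0],"fingers":1},
  {"slide":[-68.7,-57.3,0],"angular":[0,0,0],"fingers":1},
])

```text
clock: 8.57
tcp_pos: [0.5803, 0.1252, 0.1153]
orientation: [0.001, 0.779, 0.628, 0.0]
wrist_force: [4.1, 1.9, 5.5]
finger_gap: 0.0171
grip_force: 26.5
```

```bash
python3 - <<'E'
from h import *
p=cam("scene"); save(p,"s3.png",(260,260,360,360,3))
s=get_state();print(s["tcp_pos"],s["wrist_force"],s["clock"])
E
python3 circ.py .6153 .1536 .0447 .5801 .1261 218 9 1
```

```text
[0.57855984 0.12793363 0.11525305] [-0.9777593   1.18216324  6.73979905] 8.6167
4.9 -5.0 | 10.5 -9.2 | 16.7 -12.5 | 23.4 -14.7 | 30.3 -15.9 | 37.3 -16.0 | 44.2 -15.0 | 50.9 -12.9 | 57.2 -9.8 | 62.9 -5.7 | [0.5878 0.1888] 128.0
```

View pics/s3.png

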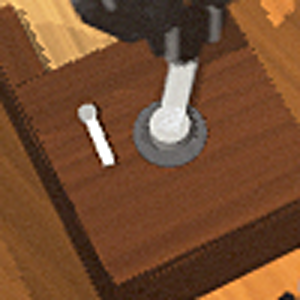

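```bash
cat > ptr.py <<'E'
from h import *
q=(.599,.0796,-1.784)
def W(X):
    X=np.array(X,float).reshape(-1,3); c,s=np.cos(q[2]),np.sin(q[2])
    return np.c_[q[0]+c*X[:,0]-s*X[:,1],q[1]+s*X[:,0]+c*X[:,1],X[:,2]]
def ptr(n="scene"):
    p=cam(n); g=cv2.GaussianBlur(p["color"].min(2),(3,3),0).astype(float); out=[]
    for a in np.arange(-.3,1.0,.1):
        r=np.linspace(.018,.032,8); X=W(np.c_[-.045-r*np.cos(a),.035+r*np.sin(a),0*r+.083])
        out.append(int(np.mean([g[int(round(v)),int(round(u))] for u,v in proj(p,X)])))
    s=get_state(); print(n,"ang -.3..0.9:",out,s["clock"],s["tcp_pos"].round(4),s["wrist_force"].round(1))
if __name__=="__main__": ptr(); ptr("top")
E
python3 ptr.py
```

```text
scene ang -.3..0.9: [39, 39, 35, 46, 150, 253, 197, 74, 40, 35, 38, 38, 37] 8.6667 [0.579  0.1274 0.1152] [-1.2 -0.3  8.4]
top ang -.3..0.9: [139, 139, 138, 139, 139, 139, 138, 138, 138, 138, 138, 137, 136] 8.7167 [0.5793 0.127  0.1152] [-1.2 -1.2  8.8]
```

>>> jog_arm([
  {"slide":[4.9,-5,0],"angular":[0,0,0],"fingers":1},
  {"slide":[10.5,-9.2,0],"angular":[0,0,0],"fingers":1},
  {"slide":[16.7,-12.5,0],"angular":[0,0,0],"fingers":1},
  {"slide":[23.4,-14.7,0],"angular":[0,0,0],"fingers":1},
  {"slide":[30.3,-15.9,0],"angular":[0,0,0],"fingers":1},
  {"slide":[37.3,-16,0],"angular":[0,0,0],"fingers":1},
])

```text
clock: 9.22
tcp_pos: [0.5736, 0.1662, 0.1153]
orientation: [0.001, 0.778, 0.628, 0.001]
wrist_force: [4.3, -1.1, 4.7]
finger_gap: 0.017
grip_force: 26.6
```

```bash
python3 ptr.py; python3 - <<'E'
import ptr as m, cv2
from h import *
p=cam("scene"); p["color"]=cv2.imread("pics/scene1.png")[:,:,::-1]; m.cam=lambda n:p; m.ptr()
E
python3 circ.py .6153 .1536 .0447 .5741 .1708 164 10 2
```

```text
scene ang -.3..0.9: [37, 36, 35, 36, 35, 35, 32, 33, 79, 224, 218, 102, 38] 9.2667 [0.574  0.1673 0.1153] [2.9 0.3 5.6]
top ang -.3..0.9: [58, 57, 54, 52, 43, 41, 33, 28, 69, 177, 205, 123, 42] 9.3167 [0.5739 0.1669 0.1152] [ 2.  -0.6  6.4]
scene ang -.3..0.9: [35, 34, 34, 149, 238, 199, 78, 35, 32, 35, 35, 35, 35] 9.3667 [0.5738 0.1666 0.1153] [ 3.6 -0.2  6. ]
2.6 0.5 | 9.9 3.0 | 16.8 6.8 | 22.8 11.7 | 28.0 17.5 | 32.0 24.2 | 34.8 31.5 | 36.3 39.1 | 36.5 46.9 | 35.3 54.6 | [0.6349 0.1938] 64.0
-2.5 7.4 | -6.3 14.2 | -11.2 20.3 | -17.0 25.4 | -23.7 29.4 | -31.0 32.2 | -38.6 33.8 | -46.4 33.9 | -54.1 32.7 | -61.5 30.2 | [0.6515 0.1273] -36.0
```

Both views show the pointer swung over to about 0.65 rad, so I stop cranking. Releasing, rising, and going to the handle.

>>> jog_arm([
  {"slide":[0,0,0],"angular":[0,0,0],"fingers":0.4},
  {"slide":[0,0,0],"angular":[0,0,0],"fingers":0.4},
  {"slide":[0,0,0],"angular":[0,0,0],"fingers":0.4},
  {"slide":[0,0,0],"angular":[0,0,0],"fingers":0.4},
  {"slide":[0,0,-40],"angular":[0,0,0],"fingers":0.4},
  {"slide":[0,0,-76],"angular":[0,0,0],"fingers":0.4},
  {"slide":[-40,10,-76],"angular":[0,0,0],"fingers":0.4},
  {"slide":[-80,20,-76],"angular":[0,0,0],"fingers":0.4},
  {"slide":[-120,28,-76],"angular":[0,0,0],"fingers":0.4},
  {"slide":[-160,38,-76],"angular":[0,0,0],"fingers":0.4},
])

```text
clock: 10.2
tcp_pos: [0.5746, 0.0003, 0.1902]
orientation: [-0.0, 0.778, 0.629, -0.0]
wrist_force: [1.2, 0.3, 0.1]
finger_gap: 0.0509
grip_force: 0.0
```

>>> jog_arm([
  {"slide":[-27,6,0],"angular":[0,0,0],"fingers":0.4},
  {"slide":[-27,6,0],"angular":[0,0,0],"fingers":0.4},
  {"slide":[-27,6,0],"angular":[0,0,0],"fingers":0.4},
])

```text
clock: 10.45
tcp_pos: [0.575, -0.0278, 0.1898]
orientation: [-0.001, 0.779, 0.627, -0.0]
wrist_force: [-0.2, 0.2, -0.3]
finger_gap: 0.0511
grip_force: 0.0
```

```bash
cat > lid.py <<'E'
from ptr import *
ptr()
for n in("wrist","top"):
    p=cam(n); S=np.mean([get_state()["tcp_pos"]],0); print(n,S.round(4))
    for k,z in dict(lid_mid=.0675,lid_handle=.084,lip_top=.073,mat_top=.003).items():
        print(k,[(np.round(d["point"]).tolist(),round(d["p"],2),atz(p,d["point"],z).round(4).tolist()) for d in tip_of(k,p)[:3]])
    if n=="wrist":
        f=2; im=cv2.resize(p["color"][:,:,::-1],None,fx=f,fy=f,interpolation=cv2.INTER_CUBIC)
        def poly(X,col): cv2.polylines(im,[((proj(p,W(X))+.5)*f-.5).astype(np.int32)],True,col,1)
        poly([(a,b,.098) for a,b in((.091,-.008),(.125,-.008),(.125,.008),(.091,.008))],(255,255,0))
        poly([(a,b,.07) for a,b in((-.007,-.052),(.133,-.052),(.133,.052),(-.007,.052))],(255,0,255))
        cv2.imwrite("pics/lid.png",im[300:900,240:1040]); print(proj(p,W([(.108,0,.098)])))
E
python3 lid.py
```

```text
scene ang -.3..0.9: [40, 40, 39, 39, 38, 39, 36, 35, 84, 232, 227, 108, 43] 10.5 [ 0.5751 -0.0266  0.1898] [ 0.  -0.9  0.4]
wrist [ 0.5751 -0.0257  0.1899]
lid_mid [([324.0, 161.0], 0.95, [0.5825, 0.0201]), ([100.0, 211.0], 0.67, [0.4388, 0.0202])]
lid_handle [([326.0, 235.0], 0.77, [0.575, -0.0208]), ([135.0, 213.0], 0.76, [0.4684, 0.0159])]
lip_top [([322.0, 281.0], 0.67, [0.5651, -0.0528])]
mat_top []
[[330.01482213 250.25827134]]
top [ 0.5755 -0.025   0.1902]
lid_mid [([352.0, 209.0], 0.65, [0.5808, 0.0193]), ([264.0, 362.0], 0.55, [0.3072, 0.165])]
lid_handle [([256.0, 338.0], 0.94, [0.3477, 0.1787])]
lip_top [([277.0, 181.0], 0.53, [0.6276, 0.1562])]
mat_top [([274.0, 181.0], 0.32, [0.6512, 0.1694])]
```

View pics/lid.png

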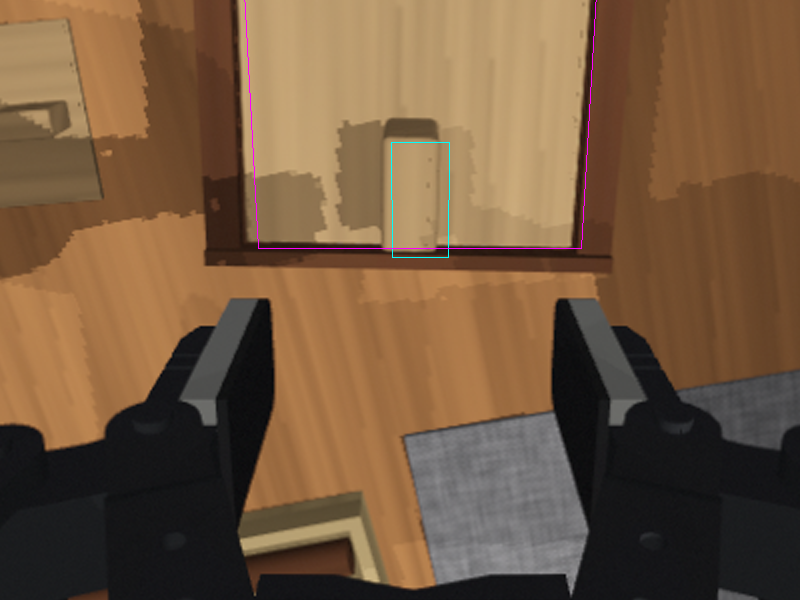

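The picture shows the fin at crop (411,194), about 2 mm from the overlay, with the finger centre at x≈412, so they line up. The lid is turned about 0.8° further than in the fit. Descending and gripping.

>>> jog_arm([
  {"slide":[2,-1,35],"angular":[0,0,0.8],"fingers":0.4},
  {"slide":[2,-1,70],"angular":[0,0,0.8],"fingers":0.4},
  {"slide":[2,-1,103],"angular":[0,0,0.8],"fingers":0.4},
  {"slide":[2,-1,103],"angular":[0,0,0.8],"fingers":0.4},
  {"slide":[2,-1,103],"angular":[0,0,0.8],"fingers":1},
  {"slide":[2,-1,103],"angular":[0,0,0.8],"fingers":1},
  {"slide":[2,-1,103],"angular":[0,0,0.8],"fingers":1},
  {"slide":[2,-1,103],"angular":[0,0,0.8],"fingers":1},
  {"slide":[2,-1,103],"angular":[0,0,0.8],"fingers":1},
], squeeze=60)

```text
clock: 11.75
tcp_pos: [0.5765, -0.0241, 0.09]
orientation: [0.001, 0.782, 0.623, 0.001]
wrist_force: [-2.3, 0.7, 6.6]
finger_gap: 0.0148
grip_force: 61.0
```

>>> jog_arm([
  {"slide":[0.5,0,-4],"angular":[0,-0.8,0],"fingers":1},
  {"slide":[1,0,-6],"angular":[0,-1.6,0],"fingers":1},
  {"slide":[1.5,0,-8],"angular":[0,-2.6,0],"fingers":1},
  {"slide":[2,0,-10],"angular":[0,-3.6,0],"fingers":1},
  {"slide":[2.4,0,-12],"angular":[0,-4.6,0],"fingers":1},
  {"slide":[2.4,0,-12],"angular":[0,-4.6,0],"fingers":1},
  {"slide":[2.4,0,-12],"angular":[0,-4.6,0],"fingers":1},
])

```text
clock: 12.33
tcp_pos: [0.5757, -0.0212, 0.0992]
orientation: [0.025, 0.782, 0.623, -0.031]
wrist_force: [0.6, 0.8, -1.1]
finger_gap: 0.0143
grip_force: 59.9
```

```bash
cat > st.py <<'E'
from h import *
s=get_state();T=T_tool(s);print(s["clock"],s["tcp_pos"].round(4),"toolx",T[:3,0].round(4),"F",s["wrist_force"].round(1),s["ft_torque"].round(2),s["finger_gap"],s["grip_force"])
E
python3 st.py; python3 - <<'E'
from h import *
p=cam("scene"); save(p,"s4.png",(180,170,380,320,4))
E
python3 st.py
```

```text
12.3333 [ 0.5757 -0.0212  0.0992] toolx [ 0.2229  0.9715 -0.0803] F [ 0.6  0.8 -1.1] [ 0.12 -0.09  0.03] 0.014292496545542255 59.948020577430725
12.3833 [ 0.5756 -0.0214  0.0991] toolx [ 0.2232  0.9715 -0.0801] F [-0.2  1.2 -0.9] [ 0.13 -0.06  0.01] 0.014841897770278749 59.96686041355133
```

View pics/s4.png

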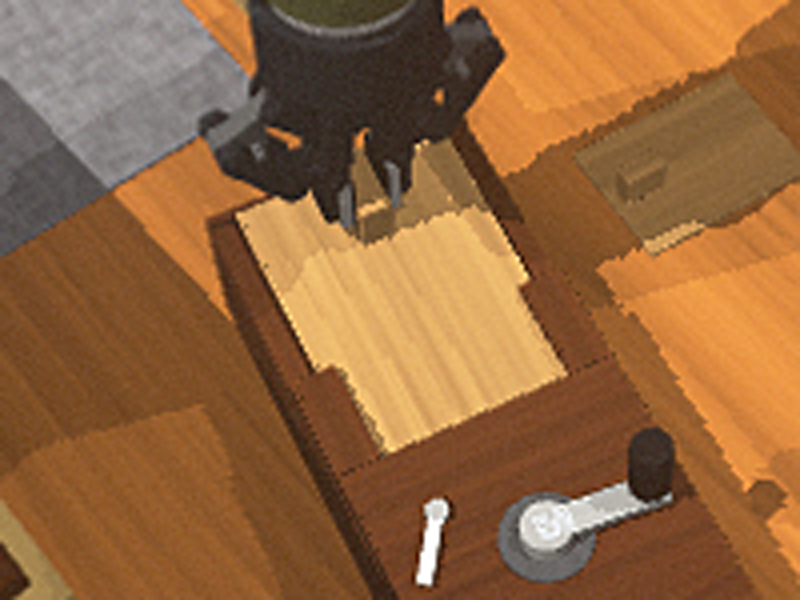

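The crop shows the fin gripped, the outer end raised, the inner end still under the roofs, and the pointer swung over. The measured tilt is 0.080 rad and the rise 9.2 mm. Sliding the lid out.

>>> jog_arm([
  {"slide":[-5,0,0.3],"angular":[0,0,0],"fingers":1},
  {"slide":[-10,0,0.5],"angular":[0,0,0],"fingers":1},
  {"slide":[-15,0,0.5],"angular":[0,0,0],"fingers":1},
  {"slide":[-20,0,0.6],"angular":[0,0,0],"fingers":1},
  {"slide":[-25,0,0.7],"angular":[0,0,0],"fingers":1},
])

```text
clock: 12.8
tcp_pos: [0.5696, -0.047, 0.1006]
orientation: [0.025, 0.782, 0.622, -0.032]
wrist_force: [0.1, 0.1, -1.5]
finger_gap: 0.0144
grip_force: 60.0
```

>>> jog_arm([
  {"slide":[-7,0,0.2],"angular":[0,0,0],"fingers":1},
  {"slide":[-14,0,0.3],"angular":[0,0,0],"fingers":1},
  {"slide":[-21,0,0.4],"angular":[0,0,0],"fingers":1},
  {"slide":[-28,0,0.4],"angular":[0,0,0],"fingers":1},
  {"slide":[-35,0,0.5],"angular":[0,0,0],"fingers":1},
  {"slide":[-40,0,0.5],"angular":[0,0,0],"fingers":1},
  {"slide":[-40,0,0.5],"angular":[0,0,0],"fingers":1},
])

```text
clock: 13.38
tcp_pos: [0.5608, -0.0861, 0.1035]
orientation: [0.025, 0.782, 0.622, -0.031]
wrist_force: [-0.8, -0.4, -1.5]
finger_gap: 0.0149
grip_force: 60.0
```

```bash
python3 st.py; python3 - <<'E'
from h import *
for n in("scene","top"):
    p=cam(n); print(n,"mat",[(np.round(d["point"],0).tolist(),round(d["p"],2),atz(p,d["point"],.003).round(4).tolist()) for d in tip_of("mat_top",p)[:2]])
# mat outline from initial pictures
for n in("scene","top"):
    p=cam(n); im=cv2.imread(f"pics/{n}1.png"); hsv=cv2.cvtColor(im,cv2.COLOR_BGR2HSV)
    m=((hsv[...,1]<40)&(hsv[...,2]<190)&(hsv[...,2]>50)).astype(np.uint8)
    m=cv2.morphologyEx(cv2.morphologyEx(m,cv2.MORPH_OPEN,np.ones((5,5))),cv2.MORPH_CLOSE,np.ones((9,9)))
    l=cv2.connectedComponents(m)[1]; c={"scene":(184,195),"top":(489,215)}[n]; k=l[c[1],c[0]]
    pts=np.argwhere(l==k)[:,::-1].astype(float); w=np.array([atz(p,x,.003) for x in pts])
    r=cv2.minAreaRect((w*1000).astype(np.float32)); print(n,k,r)
E
```

```text
13.3833 [ 0.5608 -0.0861  0.1035] toolx [ 0.2251  0.971  -0.0805] F [-0.8 -0.4 -1.5] [ 0.06 -0.06 -0.04] 0.014908525336661978 59.955596923828125
scene mat []
top mat []
scene 6 ((630.411376953125, -249.79043579101562), (179.7540740966797, 178.70321655273438), 88.24898529052734)
top 2 ((628.9478759765625, -252.2867889404297), (178.23779296875, 178.8965606689453), 88.27920532226562)
```

The mat centre is (0.6297, −0.251), with the size matching 180 mm. The lid has slid 66 mm and is clear of the roofs. Working out the hover pose.

```bash
python3 -c "
from go import *
go([.5608,-.0861,.155],77);go([.6283,-.296,.13],88.25)"
```

```text
slide [ -5.6   0.1 -51.4] ang [0.   4.6  0.06]
slide [-192.5  112.9  -11.3] ang [ -0.45   4.58 -11.19]
```

>>> jog_arm([
  {"slide":[-2,0,-20],"angular":[0,0,0],"fingers":1},
  {"slide":[-5,0,-50],"angular":[0,2,0],"fingers":1},
  {"slide":[-30,15,-50],"angular":[0,4.6,0],"fingers":1},
  {"slide":[-60,35,-45],"angular":[0,4.6,-2],"fingers":1},
  {"slide":[-90,55,-40],"angular":[-0.2,4.6,-4],"fingers":1},
  {"slide":[-120,73,-32],"angular":[-0.3,4.6,-7],"fingers":1},
  {"slide":[-150,90,-25],"angular":[-0.4,4.6,-9],"fingers":1},
  {"slide":[-175,103,-18],"angular":[-0.4,4.6,-11.2],"fingers":1},
  {"slide":[-192.5,113,-11],"angular":[-0.45,4.6,-11.2],"fingers":1},
  {"slide":[-192.5,113,-11],"angular":[-0.45,4.6,-11.2],"fingers":1},
])

```text
clock: 14.52
tcp_pos: [0.6284, -0.3006, 0.1276]
orientation: [0.0, 0.719, 0.695, -0.001]
wrist_force: [-0.2, 0.0, -2.3]
finger_gap: 0.0149
grip_force: 59.9
```

```bash
python3 st.py; cat > lm.py <<'E'
from h import *
import sys; z=float(sys.argv[1])
for n in("top","scene"):
    p=cam(n); print(n,"lid_mid",[(np.round(d["point"],0).tolist(),round(d["p"],2),atz(p,d["point"],z).round(4).tolist()) for d in tip_of("lid_mid",p)[:3]])
E
python3 lm.py .1075; python3 -c "
from go import *
go([.6283,-.296,.031],88.25)"
```

```text
14.5167 [ 0.6284 -0.3006  0.1276] toolx [ 3.450e-02  9.994e-01 -9.000e-04] F [-0.2  0.  -2.3] [-0.03  0.03 -0.02] 0.014933558254504556 59.864044189453125
top lid_mid [([265.0, 360.0], 0.94, [0.3135, 0.1587]), ([511.0, 182.0], 0.63, [0.6261, -0.2575]), ([353.0, 307.0], 0.62, [0.4027, 0.0191])]
scene lid_mid [([178.0, 154.0], 0.91, [0.6252, -0.2499]), ([448.0, 232.0], 0.75, [0.3652, 0.207]), ([355.0, 207.0], 0.69, [0.4518, 0.0646])]
slide [-0.8  0.4 98.7] ang [-0.04 -0.05  0.03]
```

>>> jog_arm([
  {"slide":[0,1,20],"angular":[0,0,0],"fingers":1},
  {"slide":[1,2,40],"angular":[0,0,0],"fingers":1},
  {"slide":[1,3,60],"angular":[0,0,0],"fingers":1},
  {"slide":[1,3,75],"angular":[0,0,0],"fingers":1},
  {"slide":[1,3,86],"angular":[0,0,0],"fingers":1},
  {"slide":[1,3,92],"angular":[0,0,0],"fingers":1},
  {"slide":[1,3,95],"angular":[0,0,0],"fingers":1},
  {"slide":[1,3,97],"angular":[0,0,0],"fingers":1},
  {"slide":[1,3,98],"angular":[0,0,0],"fingers":1},
  {"slide":[1,3,98],"angular":[0,0,0],"fingers":1},
])

```text
clock: 15.55
tcp_pos: [0.6317, -0.2958, 0.0326]
orientation: [0.001, 0.718, 0.696, 0.0]
wrist_force: [1.0, -0.2, -0.6]
finger_gap: 0.0147
grip_force: 60.0
```

```bash
python3 lm.py .0085;python3 st.py
```

```text
top lid_mid [([353.0, 310.0], 0.86, [0.4021, 0.011]), ([266.0, 359.0], 0.76, [0.3082, 0.169])]
scene lid_mid [([187.0, 187.0], 0.89, [0.6293, -0.2478]), ([447.0, 230.0], 0.69, [0.2996, 0.1718]), ([355.0, 209.0], 0.62, [0.4024, 0.0197])]
15.75 [ 0.6316 -0.2959  0.0324] toolx [ 3.100e-02  9.995e-01 -4.000e-04] F [-0.9 -0.1 -2.1] [ 0.04  0.02 -0.01] 0.014480155809230542 59.958946108818054
```

>>> jog_arm([
  {"slide":[0,0,1],"angular":[0,0,0],"fingers":1},
  {"slide":[0,0,2],"angular":[0,0,0],"fingers":1},
  {"slide":[0,0,3],"angular":[0,0,0],"fingers":1},
  {"slide":[0,0,4],"angular":[0,0,0],"fingers":1},
  {"slide":[0,0,4.5],"angular":[0,0,0],"fingers":1},
  {"slide":[0,0,4.5],"angular":[0,0,0],"fingers":1},
])

```text
clock: 16.25
tcp_pos: [0.6312, -0.2956, 0.028]
orientation: [0.0, 0.718, 0.696, 0.0]
wrist_force: [-2.1, 0.2, 4.0]
finger_gap: 0.0144
grip_force: 60.6
```

Contact: 4 N upward at the expected height of 0.028 m. Releasing gently and withdrawing.

>>> jog_arm([
  {"slide":[0,0,-0.5],"angular":[0,0,0],"fingers":0.7},
  {"slide":[0,0,-1],"angular":[0,0,0],"fingers":0.4},
  {"slide":[0,0,-1],"angular":[0,0,0],"fingers":0.4},
  {"slide":[0,0,-1],"angular":[0,0,0],"fingers":0.4},
  {"slide":[0,0,-1],"angular":[0,0,0],"fingers":0.4},
  {"slide":[0,0,-20],"angular":[0,0,0],"fingers":0.4},
  {"slide":[0,0,-50],"angular":[0,0,0],"fingers":0.4},
  {"slide":[0,0,-90],"angular":[0,0,0],"fingers":0.4},
  {"slide":[0,0,-130],"angular":[0,0,0],"fingers":0.4},
  {"slide":[0,0,-160],"angular":[0,0,0],"fingers":0.4},
])

```text
clock: 17.08
tcp_pos: [0.6317, -0.2959, 0.1907]
orientation: [0.001, 0.718, 0.696, 0.0]
wrist_force: [1.3, -0.5, -0.1]
finger_gap: 0.0513
grip_force: 0.0
```

>>> jog_arm([
  {"slide":[-120,-160,-40],"angular":[0,0,0],"fingers":0.4},
  {"slide":[-120,-160,-40],"angular":[0,0,0],"fingers":0.4},
  {"slide":[-120,-160,-40],"angular":[0,0,0],"fingers":0.4},
  {"slide":[-120,-160,-40],"angular":[0,0,0],"fingers":0.4},
  {"slide":[-120,-160,-40],"angular":[0,0,0],"fingers":0.4},
  {"slide":[-120,-160,-40],"angular":[0,0,0],"fingers":0.4},
])

```text
clock: 17.58
tcp_pos: [0.4631, -0.4149, 0.2292]
orientation: [0.001, 0.72, 0.694, -0.001]
wrist_force: [1.0, 0.5, 0.0]
finger_gap: 0.0511
grip_force: 0.0
```

```bash
python3 st.py; python3 lm.py .0055; python3 - <<'E'
from ptr import *
ptr()
for n in("scene","top"):
    p=cam(n); q3=[.6297,-.251,np.radians(-91.75)]
    im=p["color"]; hsv=cv2.cvtColor(im,cv2.COLOR_RGB2HSV)
    c=proj(p,[[.6297,-.251,.0055]])[0]; m=((hsv[...,1]>60)).astype(np.uint8)
    mm=np.zeros_like(m); mp=proj(p,[[.6297+a,-.251+b,.003] for a,b in((-.083,-.083),(.083,-.083),(.083,.083),(-.083,.083))]); cv2.fillPoly(mm,[mp.astype(np.int32)],1)
    m=m&mm; m=cv2.morphologyEx(m,cv2.MORPH_OPEN,np.ones((5,5))); w=np.array([atz(p,x,.008) for x in np.argwhere(m)[:,::-1].astype(float)])
    print(n,cv2.minAreaRect((w*1000).astype(np.float32)))
    for k,z in dict(pot_mid=.05,seal_mid=.035,jar_mid=.025).items(): print(k,[atz(p,d["point"],z).round(3).tolist() for d in tip_of(k,p)[:1]])
E
```

```text
17.5833 [ 0.4631 -0.4149  0.2292] toolx [ 0.0376  0.9993 -0.0034] F [1.  0.5 0. ] [-0.01 -0.05 -0.01] 0.051060228224843386 0.0
top lid_mid [([350.0, 310.0], 0.84, [0.4032, 0.0151]), ([267.0, 359.0], 0.82, [0.3086, 0.167]), ([487.0, 195.0], 0.69, [0.6344, -0.2534])]
scene lid_mid [([354.0, 209.0], 0.95, [0.4026, 0.0157]), ([184.0, 190.0], 0.74, [0.6364, -0.2463]), ([443.0, 235.0], 0.74, [0.312, 0.1737])]
scene ang -.3..0.9: [40, 39, 37, 37, 38, 38, 34, 35, 83, 229, 222, 104, 41] 17.8333 [ 0.4683 -0.4098  0.2267] [0.3 1.3 0.5]
scene ((633.8231201171875, -254.51669311523438), (156.36178588867188, 105.71082305908203), 88.26348114013672)
pot_mid [[0.663, 0.31]]
seal_mid [[0.473, 0.196]]
jar_mid [[0.629, -0.295]]
top ((631.8513793945312, -253.44677734375), (143.43621826171875, 105.9222412109375), 88.14436340332031)
pot_mid [[0.659, 0.309]]
seal_mid [[0.467, 0.193]]
jar_mid []
```

The lid lies flat within about 3 mm of the mat centre, the pointer is over, and the bystanders are unmoved. Handing in.

```bash
python3 -c "
from workcell import *
print(hand_in())"
```

```text
the job is handed in; nothing more can be done
None
```

I turned the crank until the pointer swung over and stopped about 1 rad later; the lid lies flat, handle up, about 3 mm from the mat's centre, the gripper is clear, and I handed in at about 18 s; pot and seal measured unmoved, and the jar, not re-detected at the end, was never approached.

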